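# Seat the rocking cocotte lid

### The job

Three small lidded cocottes stand on the griddle, and the lid of one sits askew on its rim and rocks under a finger. Working from the leftmost pot to the rightmost, press down on each lid with the fingertips, firmly enough to feel it but not hard, to find it, and nudge the rocking lid sideways with a finger until it drops into its rim, so that all three lids lie flat and fully home. Nothing is to be gripped or lifted: leave the pots where they stand and the shaker, lime and wooden spoon alone.

Things in the scene. Friction and masses are not known exactly. Their poses are not given: they have to be found in the camera images.
- griddle: dark cast-iron griddle plate, 470 mm along its y and 270 mm along its x, lying fixed across both burners; origin at the middle of its underside, z up, x away from the robot, y to the robot's left. Its flat top, on which the pots stand, is 10 mm above the origin; a rim round it is 20 mm high
- pot_a: red round cocotte, one of three identical ones standing loose on the griddle, any of which may be the left, middle or right one; 96 mm across the rim, 52 mm high, 0.8 kg. Origin at the centre of its underside, z up. The flat rim is 6 mm wide round a mouth of 84 mm. Two stub handles reach 61 mm out along its +y and -y, 42 mm up
- lid_a: red enamelled iron lid, 100 mm across, 0.22 kg, on pot_a; the three lids are identical. Origin on its axis at the underside of the flange, z up. Above the origin: edge 5 mm thick, shallow dome from 6 mm high near the edge to 7.5 mm at the middle; steel knob 26 mm across, widest from 19 to 26 mm, top at 28.5 mm. Below it a round locating ring 80 mm across, 5 mm deep
- pot_b: cocotte as pot_a, under lid_b; origin at the centre of its underside
- lid_b: lid as lid_a, on pot_b. A seated lid is level, its ring inside the pot's mouth, its origin 52 mm above the pot's origin. On the askew lid (it may be any) the ring's edge rides on the rim: its axis is about 5.5 mm off the pot's axis, in any direction; it leans 4 degrees, the high side being the one it is displaced to, and its middle is 3.5 mm too high
- pot_c: cocotte as pot_a, under lid_c; origin at the centre of its underside
- lid_c: lid as lid_a, on pot_c. The askew lid rocks (its high side goes down about 2 mm) when pressed on that side 30 mm or more from its middle with 3 to 5 N, lifting its low side, and leans back when let go. It drops in by its own weight when it is pushed, for instance at the knob, 3 to 5 mm from the high side towards the pot's axis; about 2 N is enough
- salt_shaker: glass salt shaker with a grey top, 44 mm across, 90 mm high, on the stove's front edge; origin at the centre of its underside
- lime: green lime, 52x45x45 mm, on the stove's front edge; origin at the centre of its underside
- wooden_spoon: wooden spoon, 338x48x15 mm, lying along the stove's front edge; origin at the centre of its underside

How it is judged (in metres and radians):
On the way, in this order (a step that is already met when the one before it is completed fails the run):
1. the lid of the leftmost pot is pressed (((contact force between the fingers and lid_a above 2.5 N and y of lid_a in the frame of griddle between 0.075 and 1 m) or (contact force between the fingers and lid_b above 2.5 N and y of lid_b in the frame of griddle between 0.075 and 1 m) or (contact force between the fingers and lid_c above 2.5 N and y of lid_c in the frame of griddle between 0.075 and 1 m))), for 0.1 s.
2. the lid of the middle pot is pressed (((contact force between the fingers and lid_a above 2.5 N and y of lid_a in the frame of griddle between -0.07 and 0.07 m) or (contact force between the fingers and lid_b above 2.5 N and y of lid_b in the frame of griddle between -0.07 and 0.07 m) or (contact force between the fingers and lid_c above 2.5 N and y of lid_c in the frame of griddle between -0.07 and 0.07 m))), for 0.1 s.
3. the lid of the rightmost pot is pressed (((contact force between the fingers and lid_a above 2.5 N and y of lid_a in the frame of griddle between -1 and -0.075 m) or (contact force between the fingers and lid_b above 2.5 N and y of lid_b in the frame of griddle between -1 and -0.075 m) or (contact force between the fingers and lid_c above 2.5 N and y of lid_c in the frame of griddle between -1 and -0.075 m))), for 0.1 s.
At the end, for the whole second after the job is handed in: Each lid lies in its own pot: its origin is 50 to 53.2 mm above the pot's origin and within 4 mm of the pot's axis, it is level within 1.2 degrees and at rest, and every pot stands upright within 3 cm of its starting place (z of lid_a in the frame of pot_a between 0.05 and 0.0532 m and angle between each of lid_a, lid_b, lid_c's own z axis and vertical below 0.021 rad and horizontal distance between lid_a and pot_a below 0.004 m and linear speed of each of lid_a, lid_b, lid_c below 0.01 m/s and distance of each of pot_a, pot_b, pot_c from where it was at the start of the episode below 0.03 m and angle between each of pot_a, pot_b, pot_c's own z axis and vertical below 0.03 rad and z of lid_b in the frame of pot_b between 0.05 and 0.0532 m and horizontal distance between lid_b and pot_b below 0.004 m and z of lid_c in the frame of pot_c between 0.05 and 0.0532 m and horizontal distance between lid_c and pot_c below 0.004 m); the robot touches nothing.
It fails at once if a lid or pot was gripped, or pressed with more than 30 N (contact force between the fingers and lid_a above 30 N or contact force between the fingers and lid_b above 30 N or contact force between the fingers and lid_c above 30 N or contact force between the fingers and pot_a above 30 N or contact force between the fingers and pot_b above 30 N or contact force between the fingers and pot_c above 30 N).
It fails at once if a lid was lifted or carried (height (world z) of any of lid_a, lid_b, lid_c above 0.142 m).
It fails at once if a lid was pushed off its pot (horizontal distance between lid_a and pot_a above 0.022 m or horizontal distance between lid_b and pot_b above 0.022 m or horizontal distance between lid_c and pot_c above 0.022 m or angle between any of lid_a, lid_b, lid_c's own z axis and vertical above 0.45 rad).
It fails at once if a pot was lifted, tipped or pushed away from its place (3 cm) (height (world z) of any of pot_a, pot_b, pot_c above 0.086 m or angle between any of pot_a, pot_b, pot_c's own z axis and vertical above 0.15 rad or distance of any of pot_a, pot_b, pot_c from where it was at the start of the episode above 0.03 m).
It fails at once if the shaker, the lime or the wooden spoon was disturbed (moved 2 cm) (distance of any of salt_shaker, lime, wooden_spoon from where it was at the start of the episode above 0.02 m).
It also fails if it takes over 58 s, if anything falls off the work surface, if the arm or the gripper's body presses on something with over 40 N, if the wrist force passes 120 N, or if a joint passes its speed limit or range.

### The arm

A 7-joint arm with a two-finger parallel gripper is mounted at the origin on a cart in front of the work surface, level with it; the furniture and walls round the work are solid. World frame = base frame: x ahead of the robot, y to its left, z up, the work surface at z = 0. Lengths are in mm, angles in degrees, forces in N, time in s.
With the tool pointing down it reaches from about 425 to 875 mm from the base axis. Payload 9.9 kg.
Tool frame: the origin (TCP) lies on the centre line of the jaws, within the pads' length; the fingertips stand r.tcp_to_tips ahead of it and the grasp point (between the pads) lies 2 mm behind it (r.tcp_to_tips is the distance from the TCP to the fingertips, in mm); z points along the fingers, y is the line along which they close (so a half turn about z gives the same grasp; the last joint's range is limited). The gripper opens to 85 mm and grips with 20 to 120 N. Pads are 22 mm wide; open, the fingers measure 114 mm over their backs; the gripper's body (76 mm by 85 mm) begins 54 mm behind the grasp point. The pads swing forward as they close: fully open they stand 13 mm farther back than shut.
Start: joints at [-4.801, 32.985, 1.427, 82.34, -0.859, 64.687, -3.237], TCP at [675.003, 0.006, 248.289] pointing down, gripper open.
Joint ranges: [-157.87, 157.87], [-19.46, 123.44], [-87.15, 90], [11.01, 140.99], [-62.26, 242.26], [9.8, 113.94], [-161.44, 161.44]. Speed limits (degrees/s): [127.2, 127.2, 172.46, 172.46, 180, 180, 180].

### API

Orientations are given as a 3x3 rotation matrix whose columns are the frame's x, y, z axes.
In Python, from cell import readout, read_camera, camera_model, job, find_in, r gives the robot as it stands.
- The arm moves only by the tool apply_moves, never from a script. Its argument "plan" is a list of rows, each an object of numbers: "x", "y", "z": the shift along the tool's x, y, z as a fraction of full scale; "ax", "ay", "az": the turn, a rotation vector about the tool's x, y, z as a fraction of full scale. A call has 1 to 12 rows; each row is the pose to reach, as a shift and turn from the pose commanded when the call began, along the tool's axes at that moment, turning the shorter way round; what a row does not reach only later rows make up. Full scale, the value 1, is 0.08 m for a shift and 180 degrees for a turn. A row lasts 1/12 s, in which the tool goes at most 41.7 mm and 7.16 degrees, less where a joint would pass 70% of its speed; a pose out of reach is approached as far as the arm can. A call with a number of a shift or a turn outside -1 to 1 is refused whole. A call with a gripper value outside its range is refused whole. "fingers" is the opening, from 0 (shut) to 1 (fully open), set as the call begins (left out, the last holds). The fingers move at their own pace and stop on an object; "squeeze" is the grip in N (left out, the last holds). Time passes only in rows, so rows that repeat a pose let the fingers close. It gives the time, the measured TCP pose, the force, the opening and the grip force at its end, in the units of the state.
- readout.state(): the state, without advancing time (a new reading comes with each control period).
- read_camera(name): name is "scene" or "side" or "wrist"; returns (picture, depth): 384x512x3 uint8, red, green, blue; 384x512 float32, mm along the optical axis (not along the pixel's ray), 0 where there is no reading.
- camera_model(name): a dict with "fx", "fy", "cx", "cy" (pixels), "world_from_camera" (4x4, takes a point from camera to world coordinates); the wrist camera has in their place "mount" (4x4, takes a point from camera to tool coordinates, whose origin is the TCP and whose axes are the flange's). Camera axes: x right, y down, z forward; pixel columns grow to the right and rows downward; lengths in mm; the calibration is good to about 2 mm. A picture is of the moment at which its call begins: read the wrist's pose just before it. camera_model takes no time and is no camera call.
- job.hand_in(): hands the job in; it is judged then, once.
Trained networks look in the newest picture that a camera, given by its name, has taken for a name from the list of things; names that differ only in an ending like _2 or _b are one class to them, and where a whole thing is asked for, a point or a joint stands for the part that bears it (a point fixed in the world has none). Each returns a list of dicts, best first, with "p" (0 to 1); they miss things now and then, are a little off and sometimes report something else, mostly with a low value. They report only what shows in the picture. A call takes as long as a camera call.
- find_in(thing, camera): "box" ([left, top, right, bottom] in pixels, round what is visible of it).
The state is a dict: "time": time; "joints": joint angles; "dq": joint speeds; "joint_efforts": joint torques, N m; "ee_pos": TCP position; "eef_rot": TCP orientation; "wrist_force": force on the tool from outside, world axes, zero at the start; "wrist_torque": the same for the moment, N m; "opening": finger opening in mm; "finger_force": force on a finger pad.
Only numpy, scipy, OpenCV 4.12 (cv2) and the standard library are available. Lean on these libraries where they do the work, as an engineer would, in place of code of your own. Each camera call takes 0.05 s, during which the arm holds its last target. There are 200 camera calls.

## Working session

There is one attempt and no reset: what is moved stays moved. The work goes in short steps, Python scripts to look and compute and a tool call to move; the robot and the scene stay as the last step left them, time stands still between calls to the robot, and variables do not carry over. Pictures are saved under pics/ and viewed, at most 10 in all, crops included, and the job is handed in when it is done.

Besides the shell and the picture viewer there is one more tool, called after "Request:" by a JSON object that holds its "api" and its "payload", one argument or row to a line. apply_moves: Moves the arm, as the interface text tells. Its arguments: {"type":"object","properties":{"plan":{"type":"array","items":{"type":"object","properties":{"x":{"type":"number"},"y":{"type":"number"},"z":{"type":"number"},"ax":{"type":"number"},"ay":{"type":"number"},"az":{"type":"number"}}}},"fingers":{"type":"number"},"squeeze":{"type":"number"}},"required":["plan"]}

```bash
mkdir -p pics; ls
cat > h.py <<'E'
import numpy as np, cv2
from cell import readout, read_camera, camera_model, job, find_in, r
def cloud(name):
    s=readout.state(); im,d=read_camera(name); m=camera_model(name)
    v,u=np.mgrid[:d.shape[0],:d.shape[1]]
    P=np.stack([(u-m['cx'])/m['fx']*d,(v-m['cy'])/m['fy']*d,d],-1)
    if 'world_from_camera' in m: T=np.array(m['world_from_camera'])
    else:
        T=np.eye(4);T[:3,:3]=s['eef_rot'];T[:3,3]=s['ee_pos'];T=T@np.array(m['mount'])
    W=P@T[:3,:3].T+T[:3,3]; W[d<=0]=np.nan
    return im,W
E
python3 - <<'E'
from h import *
s=readout.state();print(s,r.tcp_to_tips)
ims=[]
for n in ['scene','wrist']:
    im,W=cloud(n);cv2.imwrite(f'pics/{n}0.png',im[...,::-1])
    np.save(n+'0.npy',W)
    for t in ['pot_a','lid_a','griddle']:
        for f in find_in(t,n): print(n,t,f)
E
```

```text
pics
{'time': 0.0, 'joints': array([-4.80051701, 33.03125505,  1.42450102, 82.38573392, -0.85873181,
       64.68655069, -3.23748466]), 'dq': array([ 0.13602498, -0.00428805,  0.00072134, -0.05943762,  0.04371424,
       -0.08802945, -0.03089713]), 'joint_efforts': array([ 1.10782021e-03, -7.65753937e+01,  2.25157209e+00, -2.85965914e+01,
        1.54639565e-02,  1.25475466e-02,  7.09064329e-05]), 'ee_pos': array([ 6.74580744e+02, -1.70007750e-02,  2.47463847e+02]), 'eef_rot': array([[-4.36995264e-06,  9.99998690e-01, -1.61890847e-03],
       [ 9.99999994e-01,  4.20024708e-06, -1.04830534e-04],
       [-1.04823597e-04, -1.61890892e-03, -9.99998684e-01]]), 'wrist_force': array([-0.13984004,  0.1430216 ,  0.37053606]), 'wrist_torque': array([ 0.05725139, -0.00434229,  0.03407198]), 'finger_force': 0.0, 'opening': 85.7208319290696} 17.0
scene pot_a {'box': [186.6, 138.7, 234.8, 161.4], 'p': 0.97}
scene pot_a {'box': [230.4, 161.7, 277.5, 185.6], 'p': 0.91}
scene pot_a {'box': [272.8, 187.0, 328.1, 220.1], 'p': 0.89}
scene lid_a {'box': [274.4, 169.9, 324.0, 200.6], 'p': 0.86}
scene lid_a {'box': [188.9, 124.5, 228.5, 148.5], 'p': 0.68}
scene lid_a {'box': [229.6, 144.7, 269.3, 165.0], 'p': 0.59}
scene griddle {'box': [225.1, 227.0, 246.8, 271.9], 'p': 0.7}
scene griddle {'box': [150.6, 129.8, 373.8, 258.3], 'p': 0.58}
wrist pot_a {'box': [123.6, 44.5, 225.0, 184.0], 'p': 0.74}
wrist pot_a {'box': [131.4, 0.0, 195.6, 7.2], 'p': 0.71}
wrist pot_a {'box': [107.9, 223.5, 225.0, 303.8], 'p': 0.6}
wrist lid_a {'box': [113.1, 234.1, 215.2, 319.5], 'p': 0.94}
wrist lid_a {'box': [108.9, 57.6, 224.9, 178.8], 'p': 0.61}
wrist griddle {'box': [106.6, 58.5, 223.7, 177.2], 'p': 0.27}
```

View pics/scene0.png

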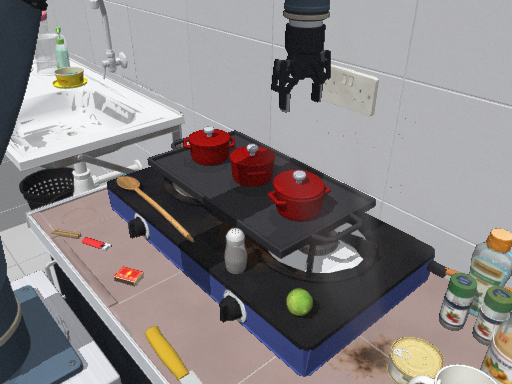

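View pics/wrist0.png

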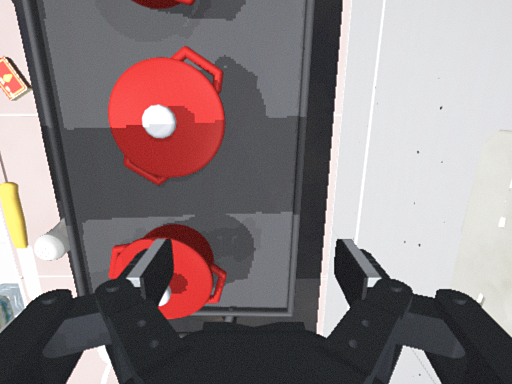

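Run:
```python
from h import *
W=np.load('scene0.npy')
for b in [[186,124,235,162],[229,144,278,186],[272,169,328,220]]:
    R=W[b[1]:b[3],b[0]:b[2]].reshape(-1,3);R=R[~np.isnan(R[:,0])]
    z=R[:,2];k=R[z>np.nanmax(z)-60]
    print(np.percentile(z,[1,10,50,90,99,100]).round(), len(R))
W=np.load('wrist0.npy');
for v,u in [(120,165),(277,165),(277,190),(277,120),(120,200),(200,300),(200,400)]: print(v,u,W[v,u].round(1))
```

```text
[-78.  -1. 113. 132. 153. 155.] 1857
[ 27.  73. 117. 133. 153. 154.] 2045
[ 27.  73. 119. 137. 157. 159.] 2846
120 165 [605.7  64.8 153.1]
277 165 [631.6  -5.3 257.7]
277 190 [611.9 -85.3 138.5]
277 120 [619.4   6.2 274.9]
120 200 [629.3  64.2 134.1]
200 300 [726.2 -23.6  83.6]
200 400 [819.6 -13.2 115.3]
```

The scene view shows three red pots on the griddle with knobs at about (208,132), (252,150) and (299,176). The lime, shaker and spoon lie in front of them. The wrist view shows one whole pot at (165,120) and another, half hidden by a finger, at (165,277). Next I'll fit each lid's plane and circle.

```bash
cat >> h.py <<'E'
def lidfit(R, c):
    """R: points near a lid; c: rough knob xy. Robust plane on the lid top annulus, knob centroid, rim-circle."""
    d=np.hypot(*(R[:,:2]-c).T)
    kt=R[(d<25)]; kt=kt[kt[:,2]>np.percentile(kt[:,2],97)-7]; 
    A=R[(d>17)&(d<52)]; z0=np.percentile(A[:,2],70); A=A[abs(A[:,2]-z0)<9]
    for _ in range(6):
        rr=np.hypot(*(A[:,:2]-c).T); h=A[:,2]-(7.5-1.5*(rr/45)**2)
        p,*_=np.linalg.lstsq(np.c_[A[:,:2]-c,np.ones(len(A))],h,rcond=None)
        res=h-np.c_[A[:,:2]-c,np.ones(len(A))]@p; A=A[abs(res)<max(2.0*res.std(),1)]
    (cx,cy),rad=cv2.minEnclosingCircle(A[:,:2].astype(np.float32))
    print('n',len(A),'tilt',np.degrees(p[:2]).round(2),'lid z',p[2].round(1),'std',res.std().round(2),'knob',kt.mean(0).round(1),'ktop',np.percentile(kt[:,2],95).round(1),'circ',round(cx,1),round(cy,1),round(rad,1))
E
python3 - <<'E'
from h import *
im,W=cloud('scene')
red=(im[...,0]>90)&(im[...,1]<70)
for b,k in [([180,118,240,166],(208,132)),([225,138,282,190],(252,150)),([268,164,332,224],(299,176))]:
    K=W[k[1]-5:k[1]+6,k[0]-5:k[0]+6].reshape(-1,3);K=K[K[:,2]>140];c=K[:,:2].mean(0)
    R=W[b[1]:b[3],b[0]:b[2]].reshape(-1,3);R=R[R[:,2]>40]
    print(c); lidfit(R,c)
imw,Ww=cloud('wrist')
R=Ww[40:190,90:240].reshape(-1,3);R=R[R[:,2]>40];lidfit(R,Ww[115:128,152:170].reshape(-1,3)[:,:2].mean(0))
# griddle surface / extents
G=W[100:270,140:380].reshape(-1,3);g=G[(G[:,2]>60)&(G[:,2]<95)];print(np.percentile(g,[1,50,99],axis=0).round())
for n in ['wooden_spoon','salt_shaker','lime']:
    f=find_in(n,'scene')
    if f:
        b=np.array(f[0]['box']).astype(int);u,v=(b[0]+b[2])//2,(b[1]+b[3])//2;print(n,f[0],W[v,u])
E
```

```text
[582.56117642 201.24402448]
n 427 tilt [0.33 0.73] lid z 124.8 std 0.72 knob [583.9 202.6 151. ] ktop 153.4 circ 584.3 204.1 50.1
[593.66625123  59.59539026]
n 503 tilt [0.61 0.54] lid z 124.9 std 0.71 knob [594.6  60.8 151.7] ktop 154.2 circ 595.3 60.9 49.6
[577.23954408 -96.05024421]
n 794 tilt [1.68 4.61] lid z 128.3 std 0.74 knob [578.2 -95.2 155.6] ktop 158.3 circ 580.2 -93.3 50.1
n 8062 tilt [-0.25 -0.15] lid z 125.5 std 0.53 knob [600.7  63.8 153. ] ktop 154.6 circ 599.9 63.5 49.7
[[ 420. -214.   62.]
 [ 554.   -2.   74.]
 [ 821.  477.   94.]]
wooden_spoon {'box': [188.3, 127.2, 230.7, 145.2], 'p': 0.69} [584.65433722 203.96993223 132.61381391]
salt_shaker {'box': [118.1, 176.3, 191.6, 241.2], 'p': 0.71} [420.89895484 205.34974175  -1.4515645 ]
lime {'box': [286.2, 290.5, 311.8, 315.0], 'p': 0.55} [ 425.50123739 -249.70899894   35.48556244]
```

The fits agree with the sizes given. The left and middle lids are seated, with origins at z of about 125. The right lid is 3.5 mm high and leans about 4°, with its high side towards +y and slightly +x. I'll shut the fingers and go to the left pot first.

Request:
{"api": "apply_moves", "payload": {
  "plan": [
    {"x": 0.25, "y": -0.09, "z": 0},
    {"x": 0.5, "y": -0.18, "z": 0},
    {"x": 0.75, "y": -0.27, "z": 0},
    {"x": 0.98, "y": -0.36, "z": 0}
  ],
  "fingers": 0
}}

```text
$.plan[0]: bad value
```

Request:
{"api": "apply_moves", "payload": {
  "plan": [
    {"x": 0.25, "y": -0.09},
    {"x": 0.5, "y": -0.18},
    {"x": 0.75, "y": -0.27},
    {"x": 0.98, "y": -0.36}
  ]
}}

```text
$.plan[0]: bad value
```

Request:
{"api": "apply_moves", "payload": {
  "plan": [
    {"x": 0.25, "y": -0.09},
    {"x": 0.5, "y": -0.18},
    {"x": 0.75, "y": -0.27},
    {"x": 0.98, "y": -0.36},
    {"x": 0.98, "y": -0.36, "z": 0.2},
    {"x": 0.98, "y": -0.36, "z": 0.4},
    {"x": 0.98, "y": -0.36, "z": 0.6},
    {"x": 0.98, "y": -0.36, "z": 0.6},
    {"x": 0.98, "y": -0.36, "z": 0.6}
  ]
}}

```text
$.plan[0]: bad value
```

Run:
```python
from h import *
s=readout.state();print(s,r.tcp_to_tips)
im,W=cloud('wrist');cv2.imwrite('pics/w1.png',im[...,::-1])
im2,W=cloud('side');cv2.imwrite('pics/s1.png',im2[...,::-1])
```

```text
{'time': 0.65, 'joints': array([-4.80122402, 32.98547637,  1.42596535, 82.33970087, -0.85750401,
       64.68601548, -3.23571843]), 'dq': array([ 0.00489444,  0.00236418, -0.11245015, -0.05743378,  0.03797467,
       -0.02012119, -0.03866062]), 'joint_efforts': array([ 3.12359671e-04, -7.65214276e+01,  2.24844798e+00, -2.86233598e+01,
        1.54089922e-02,  2.80684879e-03, -2.53704258e-05]), 'ee_pos': array([6.75009773e+02, 1.10864209e-03, 2.48285489e+02]), 'eef_rot': array([[-4.60680773e-05,  9.99999999e-01, -9.37367379e-06],
       [ 9.99999999e-01,  4.60678886e-05, -2.01275368e-05],
       [-2.01271050e-05, -9.37460101e-06, -1.00000000e+00]]), 'wrist_force': array([ 0.13498582,  0.13452474, -0.79294176]), 'wrist_torque': array([ 0.00569815,  0.00919332, -0.00399138]), 'finger_force': 0.0, 'opening': 85.62772373271848} 17.0
```

View pics/w1.png

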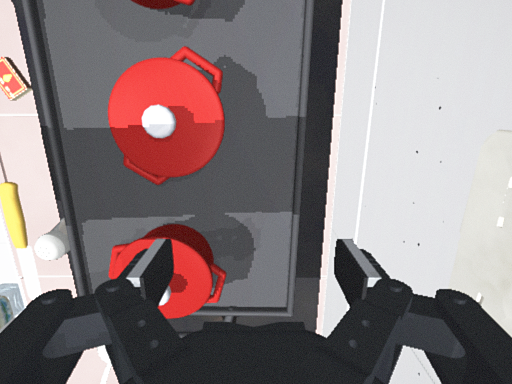

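View pics/s1.png

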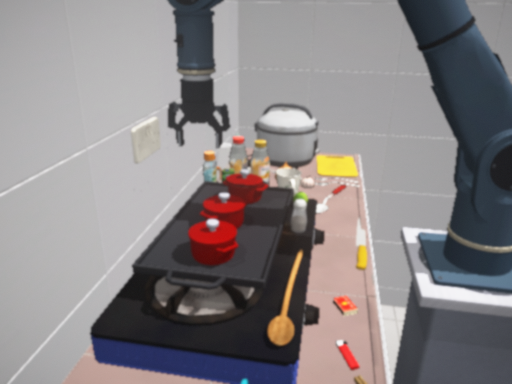

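The calls were refused and the arm didn't move. Both pictures show the same scene as before, with the side view seeing it from the left. A row probably needs all six numbers, so I'll try that.

Request:
{"api": "apply_moves", "payload": {
  "plan": [
    {"x": 0.25, "y": -0.09, "z": 0, "ax": 0, "ay": 0, "az": 0},
    {"x": 0.5, "y": -0.18, "z": 0, "ax": 0, "ay": 0, "az": 0},
    {"x": 0.75, "y": -0.27, "z": 0, "ax": 0, "ay": 0, "az": 0},
    {"x": 0.98, "y": -0.36, "z": 0, "ax": 0, "ay": 0, "az": 0}
  ],
  "fingers": 0
}}

```text
time: 1.08
ee_pos: [645.8, 79.6, 248.3]
eef_rot: [[-0.0, 1.0, 0.0], [1.0, 0.0, 0.0], [0.0, 0.0, -1.0]]
wrist_force: [0.7, 0.3, 0.4]
opening: 38.7
finger_force: 0.0
```

Request:
{"api": "apply_moves", "payload": {
  "plan": [
    {"x": 0.25, "y": -0.09, "z": 0, "ax": 0, "ay": 0, "az": 0},
    {"x": 0.5, "y": -0.18, "z": 0, "ax": 0, "ay": 0, "az": 0},
    {"x": 0.75, "y": -0.27, "z": 0, "ax": 0, "ay": 0, "az": 0},
    {"x": 0.98, "y": -0.36, "z": 0, "ax": 0, "ay": 0, "az": 0}
  ]
}}

```text
time: 1.42
ee_pos: [617.0, 158.1, 248.4]
eef_rot: [[-0.0, 1.0, 0.0], [1.0, 0.0, 0.0], [0.0, 0.0, -1.0]]
wrist_force: [0.2, -0.6, 0.5]
opening: -0.3
finger_force: 0.0
```

Request:
{"api": "apply_moves", "payload": {
  "plan": [
    {"x": 0.25, "y": -0.09, "z": 0, "ax": 0, "ay": 0, "az": 0},
    {"x": 0.5, "y": -0.18, "z": 0, "ax": 0, "ay": 0, "az": 0},
    {"x": 0.75, "y": -0.27, "z": 0, "ax": 0, "ay": 0, "az": 0},
    {"x": 0.98, "y": -0.36, "z": 0, "ax": 0, "ay": 0, "az": 0},
    {"x": 0.98, "y": -0.36, "z": 0.3, "ax": 0, "ay": 0, "az": 0},
    {"x": 0.98, "y": -0.36, "z": 0.6, "ax": 0, "ay": 0, "az": 0},
    {"x": 0.98, "y": -0.36, "z": 0.6, "ax": 0, "ay": 0, "az": 0},
    {"x": 0.98, "y": -0.36, "z": 0.6, "ax": 0, "ay": 0, "az": 0}
  ]
}}

```text
time: 2.08
ee_pos: [588.1, 234.8, 199.7]
eef_rot: [[0.0, 1.0, -0.002], [1.0, -0.0, -0.001], [-0.001, -0.002, -1.0]]
wrist_force: [0.2, -0.4, 0.2]
opening: 0.3
finger_force: 0.0
```

Run:
```python
from h import *
s=readout.state();print(s['ee_pos'],s['wrist_force'],s['opening'],r.tcp_to_tips)
im,W=cloud('wrist')
v,u=np.where((im[...,0]>90)&(im[...,1]<70)&(W[...,2]>120)); R=W[...].reshape(-1,3);R=R[R[:,2]>40]
K=W.reshape(-1,3);K=K[(K[:,2]>146)&(K[:,2]<160)&(abs(K[:,0]-588)<30)&(abs(K[:,1]-205)<30)];print(len(K),K.mean(0))
lidfit(R,K[:,:2].mean(0))
im2,W=cloud('scene')
K=W.reshape(-1,3);K=K[(abs(K[:,0]-588)<25)&(abs(K[:,1]-240)<30)&(K[:,2]>155)];print('tip z',np.percentile(K[:,2],[0,1,3,10]),K[K[:,2]<175].mean(0), np.ptp(K[K[:,2]<180],axis=0))
cv2.imwrite('pics/w2.png',np.hstack([im,im2[50:306,130:386][:, :].repeat(1,0) if 0 else cv2.resize(im2[60:252,130:386],(288*2//2,384))])[...,::-1])
```

```text
[588.05900198 234.83554344 199.68061309] [ 0.19276071 -0.35120319  0.2453458 ] 0.29417337820125716 17.0
0 [nan nan nan]<stdin>:5: RuntimeWarning: Mean of empty slice.
  ret = um.true_divide(
<stdin>:6: RuntimeWarning: Mean of empty slice.
Traceback (most recent call last):
  File "h.py", line 15, in lidfit
    kt=R[(d<25)]; kt=kt[kt[:,2]>np.percentile(kt[:,2],97)-7];
                                ~~~~~~~~~~~~~^^^^^^^^^^^^
IndexError: index -1 is out of bounds for axis 0 with size 0
```

Run:
```python
from h import *
im2,W=cloud('scene')
K=W.reshape(-1,3);K=K[(abs(K[:,0]-588)<25)&(abs(K[:,1]-235)<30)&(K[:,2]>158)];print('tip z',np.percentile(K[:,2],[0,1,3,10]).round(1));T=K[K[:,2]<np.percentile(K[:,2],1)+12];print(T.mean(0),T.min(0),T.max(0))
cv2.imwrite('pics/w2.png',cv2.resize(im2[70:220,140:340],(800,600))[...,::-1])
```

```text
tip z [181.9 186.1 191.6 204.4]
[584.33190593 228.83926908 191.20704003] [573.19395288 220.50849397 181.93983821] [602.18933292 243.67269571 197.24395429]
```

View pics/w2.png

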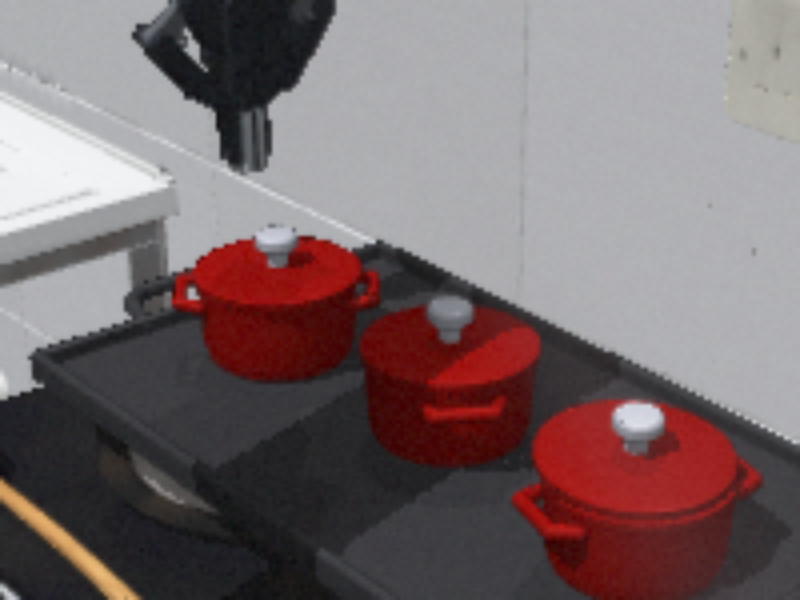

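The shut fingers hang just left of the left knob, at (245,165) in the crop. The tips are near z 182.5, as expected, so contact should come at TCP z of about 148–149.

Request:
{"api": "apply_moves", "payload": {
  "plan": [
    {"x": 0, "y": 0, "z": 0.15, "ax": 0, "ay": 0, "az": 0},
    {"x": 0, "y": 0, "z": 0.3, "ax": 0, "ay": 0, "az": 0},
    {"x": 0, "y": 0, "z": 0.45, "ax": 0, "ay": 0, "az": 0},
    {"x": 0, "y": 0, "z": 0.55, "ax": 0, "ay": 0, "az": 0},
    {"x": 0, "y": 0, "z": 0.6, "ax": 0, "ay": 0, "az": 0},
    {"x": 0, "y": 0, "z": 0.6, "ax": 0, "ay": 0, "az": 0},
    {"x": 0, "y": 0, "z": 0.6, "ax": 0, "ay": 0, "az": 0}
  ]
}}

```text
time: 2.77
ee_pos: [589.0, 235.2, 153.0]
eef_rot: [[0.0, 1.0, 0.001], [1.0, -0.0, 0.0], [0.0, 0.001, -1.0]]
wrist_force: [-0.1, -0.2, -0.3]
opening: 0.4
finger_force: 0.0
```

Request:
{"api": "apply_moves", "payload": {
  "plan": [
    {"x": 0, "y": 0, "z": 0.012, "ax": 0, "ay": 0, "az": 0},
    {"x": 0, "y": 0, "z": 0.025, "ax": 0, "ay": 0, "az": 0},
    {"x": 0, "y": 0, "z": 0.025, "ax": 0, "ay": 0, "az": 0}
  ]
}}

```text
time: 3.02
ee_pos: [588.8, 235.2, 150.6]
eef_rot: [[0.0, 1.0, 0.0], [1.0, -0.0, 0.0], [0.0, 0.0, -1.0]]
wrist_force: [-0.5, -0.0, 0.2]
opening: -0.3
finger_force: 0.0
```

Request:
{"api": "apply_moves", "payload": {
  "plan": [
    {"x": 0, "y": 0, "z": 0.006, "ax": 0, "ay": 0, "az": 0},
    {"x": 0, "y": 0, "z": 0.012, "ax": 0, "ay": 0, "az": 0},
    {"x": 0, "y": 0, "z": 0.012, "ax": 0, "ay": 0, "az": 0}
  ]
}}

```text
time: 3.27
ee_pos: [588.8, 235.3, 150.3]
eef_rot: [[0.0, 1.0, 0.001], [1.0, -0.0, 0.0], [0.0, 0.001, -1.0]]
wrist_force: [-1.8, -0.9, 7.3]
opening: -0.4
finger_force: 3.6
```

Request:
{"api": "apply_moves", "payload": {
  "plan": [
    {"x": 0, "y": 0, "z": 0.006, "ax": 0, "ay": 0, "az": 0},
    {"x": 0, "y": 0, "z": 0.006, "ax": 0, "ay": 0, "az": 0}
  ]
}}

```text
time: 3.43
ee_pos: [588.8, 235.3, 150.3]
eef_rot: [[0.0, 1.0, 0.001], [1.0, -0.0, 0.001], [0.001, 0.001, -1.0]]
wrist_force: [-3.0, -1.3, 10.3]
opening: -0.2
finger_force: 5.5
```

The left lid is solid: 10 N and no give. Lift off and go to the middle pot.

Request:
{"api": "apply_moves", "payload": {
  "plan": [
    {"x": 0, "y": 0, "z": -0.15, "ax": 0, "ay": 0, "az": 0},
    {"x": 0, "y": 0, "z": -0.35, "ax": 0, "ay": 0, "az": 0},
    {"x": 0, "y": 0, "z": -0.5, "ax": 0, "ay": 0, "az": 0},
    {"x": 0, "y": 0, "z": -0.5, "ax": 0, "ay": 0, "az": 0},
    {"x": -0.3, "y": 0.02, "z": -0.5, "ax": 0, "ay": 0, "az": 0},
    {"x": -0.6, "y": 0.04, "z": -0.5, "ax": 0, "ay": 0, "az": 0},
    {"x": -0.9, "y": 0.06, "z": -0.5, "ax": 0, "ay": 0, "az": 0}
  ]
}}

```text
time: 4.02
ee_pos: [593.0, 162.7, 188.2]
eef_rot: [[-0.001, 1.0, -0.001], [1.0, 0.001, -0.0], [-0.0, -0.001, -1.0]]
wrist_force: [1.1, -0.6, 0.3]
opening: -0.2
finger_force: 0.0
```

Request:
{"api": "apply_moves", "payload": {
  "plan": [
    {"x": -0.3, "y": 0.02, "z": 0, "ax": 0, "ay": 0, "az": 0},
    {"x": -0.6, "y": 0.04, "z": 0, "ax": 0, "ay": 0, "az": 0},
    {"x": -0.88, "y": 0.06, "z": 0, "ax": 0, "ay": 0, "az": 0},
    {"x": -0.88, "y": 0.06, "z": 0, "ax": 0, "ay": 0, "az": 0},
    {"x": -0.88, "y": 0.06, "z": 0.2, "ax": 0, "ay": 0, "az": 0},
    {"x": -0.88, "y": 0.06, "z": 0.35, "ax": 0, "ay": 0, "az": 0},
    {"x": -0.88, "y": 0.06, "z": 0.45, "ax": 0, "ay": 0, "az": 0},
    {"x": -0.88, "y": 0.06, "z": 0.45, "ax": 0, "ay": 0, "az": 0},
    {"x": -0.88, "y": 0.06, "z": 0.45, "ax": 0, "ay": 0, "az": 0}
  ]
}}

```text
time: 4.77
ee_pos: [598.0, 93.0, 152.5]
eef_rot: [[-0.0, 1.0, -0.001], [1.0, 0.0, -0.0], [-0.0, -0.001, -1.0]]
wrist_force: [0.5, 0.0, -0.4]
opening: -0.3
finger_force: 0.0
```

Request:
{"api": "apply_moves", "payload": {
  "plan": [
    {"x": 0, "y": 0, "z": 0.012, "ax": 0, "ay": 0, "az": 0},
    {"x": 0, "y": 0, "z": 0.025, "ax": 0, "ay": 0, "az": 0},
    {"x": 0, "y": 0, "z": 0.025, "ax": 0, "ay": 0, "az": 0}
  ]
}}

```text
time: 5.02
ee_pos: [598.3, 92.9, 151.1]
eef_rot: [[-0.0, 1.0, 0.0], [1.0, 0.0, 0.0], [0.0, 0.0, -1.0]]
wrist_force: [-0.4, -0.5, -0.9]
opening: 0.1
finger_force: 0.0
```

Request:
{"api": "apply_moves", "payload": {
  "plan": [
    {"x": 0, "y": 0, "z": 0.006, "ax": 0, "ay": 0, "az": 0},
    {"x": 0, "y": 0, "z": 0.012, "ax": 0, "ay": 0, "az": 0},
    {"x": 0, "y": 0, "z": 0.012, "ax": 0, "ay": 0, "az": 0}
  ]
}}

```text
time: 5.27
ee_pos: [598.3, 92.9, 150.4]
eef_rot: [[0.0, 1.0, 0.001], [1.0, -0.0, 0.0], [0.0, 0.001, -1.0]]
wrist_force: [-0.9, -0.3, 2.9]
opening: 0.3
finger_force: 1.6
```

Request:
{"api": "apply_moves", "payload": {
  "plan": [
    {"x": 0, "y": 0, "z": 0.006, "ax": 0, "ay": 0, "az": 0},
    {"x": 0, "y": 0, "z": 0.01, "ax": 0, "ay": 0, "az": 0},
    {"x": 0, "y": 0, "z": 0.01, "ax": 0, "ay": 0, "az": 0}
  ]
}}

```text
time: 5.52
ee_pos: [598.4, 92.9, 150.2]
eef_rot: [[0.0, 1.0, 0.001], [1.0, -0.0, 0.0], [0.0, 0.001, -1.0]]
wrist_force: [-3.9, -0.5, 10.9]
opening: 0.1
finger_force: 5.5
```

The middle lid is solid too. On to the right lid's high (+y) side.

Request:
{"api": "apply_moves", "payload": {
  "plan": [
    {"x": 0, "y": 0, "z": -0.15, "ax": 0, "ay": 0, "az": 0},
    {"x": 0, "y": 0, "z": -0.35, "ax": 0, "ay": 0, "az": 0},
    {"x": 0, "y": 0, "z": -0.5, "ax": 0, "ay": 0, "az": 0},
    {"x": 0, "y": 0, "z": -0.5, "ax": 0, "ay": 0, "az": 0},
    {"x": -0.3, "y": -0.02, "z": -0.5, "ax": 0, "ay": 0, "az": 0},
    {"x": -0.6, "y": -0.04, "z": -0.5, "ax": 0, "ay": 0, "az": 0},
    {"x": -0.98, "y": -0.05, "z": -0.5, "ax": 0, "ay": 0, "az": 0}
  ]
}}

```text
time: 6.1
ee_pos: [593.8, 15.4, 188.4]
eef_rot: [[-0.003, 1.0, -0.001], [1.0, 0.003, 0.001], [0.001, -0.001, -1.0]]
wrist_force: [0.1, -0.5, 0.2]
opening: -0.1
finger_force: 0.0
```

Request:
{"api": "apply_moves", "payload": {
  "plan": [
    {"x": -0.3, "y": -0.02, "z": 0, "ax": 0, "ay": 0, "az": 0},
    {"x": -0.6, "y": -0.04, "z": 0, "ax": 0, "ay": 0, "az": 0},
    {"x": -0.98, "y": -0.05, "z": 0, "ax": 0, "ay": 0, "az": 0},
    {"x": -0.98, "y": -0.05, "z": 0, "ax": 0, "ay": 0, "az": 0},
    {"x": -0.98, "y": -0.05, "z": 0.2, "ax": 0, "ay": 0, "az": 0},
    {"x": -0.98, "y": -0.05, "z": 0.35, "ax": 0, "ay": 0, "az": 0},
    {"x": -0.98, "y": -0.05, "z": 0.38, "ax": 0, "ay": 0, "az": 0},
    {"x": -0.98, "y": -0.05, "z": 0.38, "ax": 0, "ay": 0, "az": 0},
    {"x": -0.98, "y": -0.05, "z": 0.38, "ax": 0, "ay": 0, "az": 0}
  ]
}}

```text
time: 6.85
ee_pos: [590.2, -63.8, 158.7]
eef_rot: [[-0.0, 1.0, -0.0], [1.0, 0.0, -0.0], [-0.0, -0.0, -1.0]]
wrist_force: [0.5, -0.5, 0.6]
opening: -0.2
finger_force: 0.0
```

Request:
{"api": "apply_moves", "payload": {
  "plan": [
    {"x": 0, "y": 0, "z": 0.012, "ax": 0, "ay": 0, "az": 0},
    {"x": 0, "y": 0, "z": 0.025, "ax": 0, "ay": 0, "az": 0},
    {"x": 0, "y": 0, "z": 0.025, "ax": 0, "ay": 0, "az": 0}
  ]
}}

```text
time: 7.1
ee_pos: [590.4, -63.9, 157.0]
eef_rot: [[-0.0, 1.0, 0.001], [1.0, 0.0, -0.0], [-0.0, 0.001, -1.0]]
wrist_force: [0.0, -0.0, 0.8]
opening: 0.1
finger_force: 0.0
```

Request:
{"api": "apply_moves", "payload": {
  "plan": [
    {"x": 0, "y": 0, "z": 0.006, "ax": 0, "ay": 0, "az": 0},
    {"x": 0, "y": 0, "z": 0.012, "ax": 0, "ay": 0, "az": 0},
    {"x": 0, "y": 0, "z": 0.012, "ax": 0, "ay": 0, "az": 0}
  ]
}}

```text
time: 7.35
ee_pos: [590.4, -64.0, 155.9]
eef_rot: [[0.0, 1.0, 0.001], [1.0, -0.0, 0.0], [0.0, 0.001, -1.0]]
wrist_force: [0.4, 0.0, 1.3]
opening: 0.1
finger_force: 0.8
```

Light contact at TCP z of about 156, which is 6 mm higher than on the other two lids. I'll press on in small steps.

Request:
{"api": "apply_moves", "payload": {
  "plan": [
    {"x": 0, "y": 0, "z": 0.006, "ax": 0, "ay": 0, "az": 0},
    {"x": 0, "y": 0, "z": 0.012, "ax": 0, "ay": 0, "az": 0},
    {"x": 0, "y": 0, "z": 0.012, "ax": 0, "ay": 0, "az": 0}
  ]
}}

```text
time: 7.6
ee_pos: [590.6, -63.6, 155.3]
eef_rot: [[-0.0, 1.0, 0.001], [1.0, 0.0, 0.0], [0.0, 0.001, -1.0]]
wrist_force: [-0.9, 2.1, 5.5]
opening: 0.6
finger_force: 2.8
```

Request:
{"api": "apply_moves", "payload": {
  "plan": [
    {"x": 0, "y": 0, "z": 0.006, "ax": 0, "ay": 0, "az": 0},
    {"x": 0, "y": 0, "z": 0.012, "ax": 0, "ay": 0, "az": 0},
    {"x": 0, "y": 0, "z": 0.012, "ax": 0, "ay": 0, "az": 0}
  ]
}}

```text
time: 7.85
ee_pos: [590.6, -63.5, 155.1]
eef_rot: [[-0.0, 1.0, 0.001], [1.0, 0.0, 0.001], [0.001, 0.001, -1.0]]
wrist_force: [-2.9, 2.8, 13.7]
opening: -0.1
finger_force: 6.5
```

Contact and rocking are felt here. I'll lift clear and re-measure this lid's tilt before nudging it.

Request:
{"api": "apply_moves", "payload": {
  "plan": [
    {"x": 0, "y": 0, "z": -0.04, "ax": 0, "ay": 0, "az": 0},
    {"x": 0, "y": 0, "z": -0.12, "ax": 0, "ay": 0, "az": 0},
    {"x": 0.2, "y": 0, "z": -0.3, "ax": 0, "ay": 0, "az": 0},
    {"x": 0.2, "y": 0, "z": -0.6, "ax": 0, "ay": 0, "az": 0},
    {"x": 0.2, "y": 0, "z": -0.6, "ax": 0, "ay": 0, "az": 0},
    {"x": 0.2, "y": 0, "z": -0.6, "ax": 0, "ay": 0, "az": 0}
  ]
}}

```text
time: 8.35
ee_pos: [590.9, -48.1, 203.1]
eef_rot: [[-0.0, 1.0, 0.002], [1.0, 0.0, -0.0], [-0.0, 0.002, -1.0]]
wrist_force: [1.0, 0.5, 0.0]
opening: 0.1
finger_force: 0.0
```

```bash
cat >> h.py <<'E'
def check(cam='scene'):
    im,W=cloud(cam); P=W.reshape(-1,3)
    for c in [(582.6,201.2),(593.7,59.6),(578,-95)]:
        R=P[(np.hypot(P[:,0]-c[0],P[:,1]-c[1])<56)&(P[:,2]>110)&(P[:,2]<165)]
        if len(R)>100: lidfit(R,np.array(c))
    return im,W
E
python3 - <<'E'
from h import *
check()
im,W=check('side')
E
```

```text
n 421 tilt [0.42 0.6 ] lid z 124.8 std 0.73 knob [583.4 202.6 151. ] ktop 153.6 circ 584.9 204.3 49.9
n 527 tilt [0.55 0.7 ] lid z 125.0 std 0.72 knob [594.7  60.9 151.3] ktop 153.9 circ 595.2 62.2 49.9
n 783 tilt [1.5  4.45] lid z 128.4 std 0.68 knob [578.2 -95.2 155.5] ktop 158.1 circ 580.0 -92.9 49.8
n 564 tilt [0.47 0.5 ] lid z 125.4 std 0.57 knob [584.9 212.4 152. ] ktop 154.7 circ 584.9 207.7 49.1
n 375 tilt [0.53 0.52] lid z 125.3 std 0.62 knob [596.6  71.1 151.9] ktop 154.8 circ 596.6 67.5 48.9
n 234 tilt [1.55 4.49] lid z 128.7 std 0.54 knob [580.3 -86.5 154.9] ktop 157.8 circ 581.1 -88.3 49.1
```

Tilt unchanged, with the high side about 15° from +y towards +x. I'll turn the tool 15° so a finger side faces the knob along that line, lower beside the knob, and close in.

Request:
{"api": "apply_moves", "payload": {
  "plan": [
    {"x": 0, "y": 0, "z": 0.1, "ax": 0, "ay": 0, "az": 0.03},
    {"x": 0, "y": 0, "z": 0.25, "ax": 0, "ay": 0, "az": 0.06},
    {"x": 0, "y": 0, "z": 0.4, "ax": 0, "ay": 0, "az": 0.083},
    {"x": 0, "y": 0, "z": 0.51, "ax": 0, "ay": 0, "az": 0.083},
    {"x": 0, "y": 0, "z": 0.51, "ax": 0, "ay": 0, "az": 0.083},
    {"x": 0, "y": 0, "z": 0.51, "ax": 0, "ay": 0, "az": 0.083}
  ]
}}

```text
time: 8.95
ee_pos: [589.7, -48.0, 160.3]
eef_rot: [[0.255, 0.967, -0.002], [0.967, -0.255, -0.0], [-0.001, -0.002, -1.0]]
wrist_force: [-0.6, -0.6, -0.1]
opening: -0.1
finger_force: 0.0
```

Request:
{"api": "apply_moves", "payload": {
  "plan": [
    {"x": -0.05, "y": 0, "z": 0, "ax": 0, "ay": 0, "az": 0},
    {"x": -0.1, "y": 0, "z": 0, "ax": 0, "ay": 0, "az": 0},
    {"x": -0.15, "y": 0, "z": 0, "ax": 0, "ay": 0, "az": 0},
    {"x": -0.18, "y": 0, "z": 0, "ax": 0, "ay": 0, "az": 0},
    {"x": -0.18, "y": 0, "z": 0, "ax": 0, "ay": 0, "az": 0}
  ]
}}

```text
time: 9.37
ee_pos: [586.4, -63.1, 161.4]
eef_rot: [[0.259, 0.966, 0.0], [0.966, -0.259, -0.0], [-0.0, 0.001, -1.0]]
wrist_force: [-0.4, 0.1, -0.6]
opening: -0.1
finger_force: 0.0
```

Now creep in 1–2 mm at a time.

Request:
{"api": "apply_moves", "payload": {
  "plan": [
    {"x": -0.02, "y": 0, "z": 0, "ax": 0, "ay": 0, "az": 0},
    {"x": -0.04, "y": 0, "z": 0, "ax": 0, "ay": 0, "az": 0},
    {"x": -0.04, "y": 0, "z": 0, "ax": 0, "ay": 0, "az": 0}
  ]
}}

```text
time: 9.62
ee_pos: [585.6, -65.3, 161.1]
eef_rot: [[0.258, 0.966, 0.0], [0.966, -0.258, -0.0], [-0.0, 0.0, -1.0]]
wrist_force: [0.3, 0.4, 0.1]
opening: 0.2
finger_force: 0.0
```

Request:
{"api": "apply_moves", "payload": {
  "plan": [
    {"x": -0.01, "y": 0, "z": 0, "ax": 0, "ay": 0, "az": 0},
    {"x": -0.025, "y": 0, "z": 0, "ax": 0, "ay": 0, "az": 0},
    {"x": -0.025, "y": 0, "z": 0, "ax": 0, "ay": 0, "az": 0}
  ]
}}

```text
time: 9.87
ee_pos: [585.1, -67.1, 161.0]
eef_rot: [[0.258, 0.966, -0.0], [0.966, -0.258, -0.0], [-0.0, -0.0, -1.0]]
wrist_force: [0.1, 0.4, 0.1]
opening: -0.1
finger_force: 0.0
```

Request:
{"api": "apply_moves", "payload": {
  "plan": [
    {"x": -0.01, "y": 0, "z": 0, "ax": 0, "ay": 0, "az": 0},
    {"x": -0.025, "y": 0, "z": 0, "ax": 0, "ay": 0, "az": 0},
    {"x": -0.025, "y": 0, "z": 0, "ax": 0, "ay": 0, "az": 0}
  ]
}}

```text
time: 10.12
ee_pos: [584.6, -69.0, 161.0]
eef_rot: [[0.258, 0.966, -0.0], [0.966, -0.258, 0.0], [0.0, -0.0, -1.0]]
wrist_force: [0.8, 0.7, -0.5]
opening: 0.1
finger_force: 0.3
```

Run:
```python
from h import *
check()
```

```text
n 407 tilt [0.45 0.74] lid z 124.7 std 0.68 knob [583.7 202.2 151.2] ktop 154.1 circ 583.7 203.0 49.9
n 523 tilt [0.52 0.39] lid z 124.9 std 0.71 knob [594.7  60.8 151.7] ktop 154.2 circ 596.2 62.2 49.2
n 752 tilt [1.58 4.18] lid z 128.4 std 0.72 knob [579.5 -86.1 158.2] ktop 163.7 circ 580.4 -93.2 50.0
```

Contact begins near y = -69, so I'll push on about 2 mm at a time.

Request:
{"api": "apply_moves", "payload": {
  "plan": [
    {"x": -0.01, "y": 0, "z": 0, "ax": 0, "ay": 0, "az": 0},
    {"x": -0.025, "y": 0, "z": 0, "ax": 0, "ay": 0, "az": 0},
    {"x": -0.025, "y": 0, "z": 0, "ax": 0, "ay": 0, "az": 0}
  ]
}}

```text
time: 10.42
ee_pos: [584.0, -71.0, 161.0]
eef_rot: [[0.258, 0.966, -0.0], [0.966, -0.258, -0.0], [-0.0, -0.0, -1.0]]
wrist_force: [0.9, 1.9, -0.4]
opening: 0.2
finger_force: 0.3
```

Request:
{"api": "apply_moves", "payload": {
  "plan": [
    {"x": -0.01, "y": 0, "z": 0, "ax": 0, "ay": 0, "az": 0},
    {"x": -0.02, "y": 0, "z": 0, "ax": 0, "ay": 0, "az": 0},
    {"x": -0.02, "y": 0, "z": 0, "ax": 0, "ay": 0, "az": 0}
  ]
}}

```text
time: 10.67
ee_pos: [583.7, -72.4, 161.1]
eef_rot: [[0.258, 0.966, 0.0], [0.966, -0.258, 0.0], [0.0, 0.0, -1.0]]
wrist_force: [-0.1, 1.5, 0.0]
opening: -0.3
finger_force: 0.5
```

Run:
```python
from h import *
check()
```

```text
n 414 tilt [0.36 0.2 ] lid z 124.9 std 0.76 knob [583.8 202.1 151.4] ktop 153.6 circ 585.4 204.5 49.7
n 522 tilt [0.59 0.4 ] lid z 125.0 std 0.68 knob [594.9  60.9 151.2] ktop 153.8 circ 596.5 62.7 49.6
n 734 tilt [ 0.24 -0.1 ] lid z 125.2 std 0.69 knob [578.1 -80.  160.7] ktop 164.7 circ 579.2 -98.6 50.0
```

The lid has dropped: level, with its origin at 125. Back off, raise and check.

Request:
{"api": "apply_moves", "payload": {
  "plan": [
    {"x": 0.02, "y": 0, "z": 0, "ax": 0, "ay": 0, "az": 0},
    {"x": 0.06, "y": 0, "z": 0, "ax": 0, "ay": 0, "az": 0},
    {"x": 0.12, "y": 0, "z": 0, "ax": 0, "ay": 0, "az": 0},
    {"x": 0.12, "y": 0, "z": -0.3, "ax": 0, "ay": 0, "az": 0},
    {"x": 0.12, "y": 0, "z": -0.6, "ax": 0, "ay": 0, "az": 0},
    {"x": 0.12, "y": 0, "z": -0.95, "ax": 0, "ay": 0, "az": 0},
    {"x": 0.12, "y": 0, "z": -0.95, "ax": 0, "ay": 0, "az": 0}
  ]
}}

```text
time: 11.3
ee_pos: [588.6, -62.9, 242.1]
eef_rot: [[0.258, 0.966, 0.008], [0.966, -0.258, -0.0], [0.002, 0.007, -1.0]]
wrist_force: [0.5, -0.2, 0.8]
opening: -0.0
finger_force: 0.0
```

Run:
```python
from h import *
im,W=check(); check('side')
cv2.imwrite('pics/f.png',cv2.resize(im[90:240,150:350],(800,600))[...,::-1])
```

```text
n 396 tilt [0.29 0.54] lid z 124.8 std 0.71 knob [583.4 202.7 151.5] ktop 154.1 circ 584.5 203.8 50.5
n 512 tilt [0.58 0.7 ] lid z 124.9 std 0.69 knob [595.   61.  151.4] ktop 153.8 circ 595.4 62.0 49.2
n 739 tilt [ 0.26 -0.12] lid z 125.2 std 0.63 knob [577.3 -99.3 151.8] ktop 154.2 circ 579.7 -97.0 50.0
n 586 tilt [0.4 0.6] lid z 125.4 std 0.62 knob [585.  212.6 152. ] ktop 154.6 circ 585.4 207.2 49.8
n 374 tilt [0.54 0.64] lid z 125.3 std 0.59 knob [596.4  70.8 151.7] ktop 154.4 circ 595.7 64.8 48.8
n 293 tilt [ 0.34 -0.32] lid z 125.3 std 0.74 knob [578.4 -90.4 151.5] ktop 153.9 circ 579.6 -93.4 49.5
```

View pics/f.png

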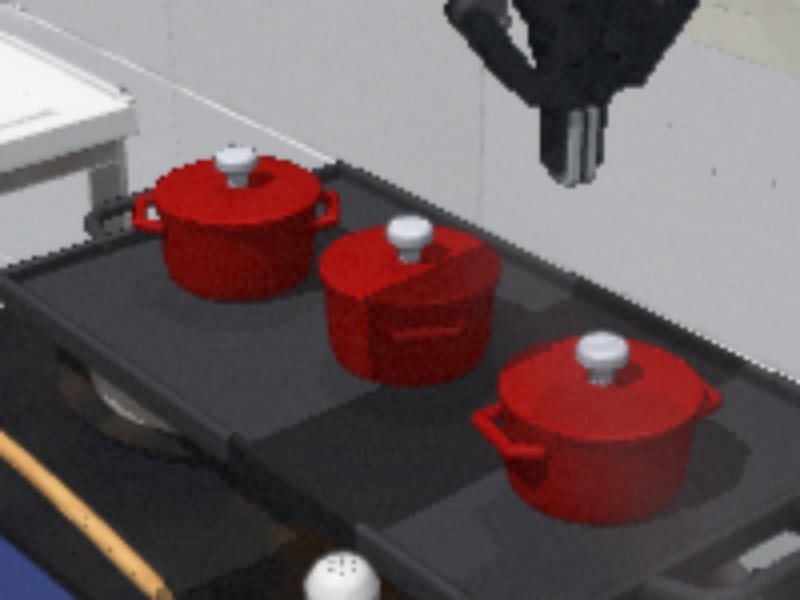

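All three lids lie flat, with knobs at (235,160), (410,230) and (602,352) in the crop. The gap under the right lid is gone and the gripper is clear of everything.

```bash
python3 -c "
from cell import job
print(job.hand_in())"
```

```text
the job is handed in; nothing more can be done
None
```

I pressed all three lids from left to right, found the right one rocking and nudged it home; in the last check all three lay flat with the gripper clear, and I handed the job in at about 11.5 s (no verdict was returned).

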